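# Assemble the candle lantern on the tasting table

## Robot

A 6-joint arm with a two-finger parallel gripper is mounted at the origin on the work surface. World frame = base frame: x ahead of the robot, y to its left, z up, the work surface at z = 0. Lengths are in m, angles in rad, forces in N, time in s.
With the tool pointing down it reaches from about 0.35 to 0.775 m from the base axis. Payload 7.3 kg.
Tool frame: the origin (TCP) lies on the centre line of the jaws, within the pads' length; the fingertips stand 17 mm ahead of it and the grasp point (between the pads) lies 2 mm behind it (robot.tip_extent is the distance from the TCP to the fingertips, in m); z points along the fingers, y is the line along which they close (so a half turn about z gives the same grasp; the last joint's range is limited). The gripper opens to 92 mm and grips with 3 to 60 N. Pads are 19 mm wide; open, the fingers measure 130 mm over their backs; the gripper's body (75 mm by 190 mm) begins 47 mm behind the grasp point.
Start: joints at [1.002, 0.342, 1.524, -0, 1.275, -0.146], TCP at [0.215, 0.479, 0.208] pointing down, gripper open.
Joint ranges: [-2.53, 2.53], [-0.77, 2.02], [0.04, 2.7], [-1, 4.14], [0.28, 2.66], [-3.11, 3.11]. Speed limits (rad/s): [2.57, 2.57, 3.14, 3.14, 3.14, 3.14].

## Interface

Orientations are given as [roll, pitch, yaw] about the fixed x, y, z axes, in that order (R = Rz(yaw) Ry(pitch) Rx(roll)).
In Python, from cell import robot gives the robot as it stands.
- The arm moves only by the tool step_arm, never from a script. Its argument "motion" is a list of rows, each a list of 2 entries, a list of its own where there are three numbers: the shift along the tool's x, y, z in units of 60 mm (1.0 is 60 mm), then the turn about the tool's z in rad. In form: [[[x, y, z], spin], ...]. A call has 1 to 10 rows; each row is the pose to reach, as a shift and turn from the pose commanded when the call began, along the tool's axes at that moment; what a row does not reach only later rows make up. A row lasts 1/8 s, in which the tool goes at most 62.5 mm and 10.7 degrees, less where a joint would pass 70% of its speed; a pose out of reach is approached as far as the arm can. A call with a gripper value outside its range is refused whole. "hand" is the closure in counts, from 0 (fully open) to 255 (shut), set as the call begins (left out, the last holds). The fingers move at their own pace and stop on an object; "squeeze" is the grip in N (left out, the last holds). Time passes only in rows, so rows that repeat a pose let the fingers close. It gives the time, the measured TCP pose, the force, the opening and the grip force at its end, in the units of the state.
- robot.observe(): the state, without advancing time (a new reading comes with each control period).
- robot.read_camera(name): name is "side" or "top" or "wrist"; returns a dict with "pixels" (400x640x3 uint8, red, green, blue), "intrinsics" (3x3 intrinsics, pixels), "xyz" and "rotation" of the camera in the world; the wrist camera has in their place "T_tool_cam" (4x4, takes a point from camera to tool coordinates, whose origin is the TCP and whose axes are the flange's). Camera axes: x right, y up, looking along -z (the intrinsics and any distortion apply to the point x, -y, -z); pixel columns grow to the right and rows downward; lengths in m; the calibration is good to about 2 mm. The wrist camera is an equidistant fisheye: a pixel r from the principal point sees the ray r / f radians off the axis. A picture is of the moment at which its call begins: read the wrist's pose just before it. There is no depth.
- robot.hand_in(): hands the job in; it is judged then, once.
The state is a dict: "time": time; "qpos": joint angles; "qvel": joint speeds; "joint_efforts": joint torques, N m; "tool_pos": TCP position; "tool_rot": TCP orientation; "contact_force": force on the tool from outside, world axes, zero at the start; "torque": the same for the moment, N m; "opening": finger opening in m; "grip_force": force on a finger pad.
Only numpy, scipy, OpenCV 4.12 (cv2) and the standard library are available. Lean on these libraries where they do the work, as an engineer would, in place of code of your own. Each camera call takes 0.05 s, during which the arm holds its last target. There are 200 camera calls.

## Task

Put the decanting lantern together in the middle of the white coaster: first set the brass dish there, then stand the ivory candle upright in the middle of the dish, then lower the amber glass tube over the candle until it stands in the dish, and last close the tube with the dark vented cap, knob up. Set the glass down gently, without dropping it or tipping it over, and leave the red candle where it stands.

Things in the scene. Friction and masses are not known exactly. Their poses are not given: they have to be found in the camera images.
- dish: Round brass dish, 68 mm across and 22 mm high, about 300 g, loose, open side up on the table at the start. A flat-floored round recess 60 mm across and 10 mm deep in its top (rim wall 4 mm; recess floor 12 mm above the underside). Origin: centre of its underside; z up.
- ivory_candle: Ivory pillar candle (battery kind), loose and upright: plain cylinder 32 mm across and 60 mm high, with a small seen-only orange flame reaching to 72 mm, which cannot be touched. about 60 g. Origin: centre of its underside; z up.
- red_candle: Dark red candle of the same shape and size as the ivory one, loose, upright; to be left alone. Origin: centre of its underside; z up.
- chimney: Amber see-through glass tube, open at both ends, standing upright, loose: 52 mm outside, 46 mm inside (wall 3 mm), 95 mm high, about 120 g. Origin: centre of its lower end; z up.
- cap: Dark steel cap, loose, about 120 g, knob up: disc 58 mm across, 6 to 12 mm above the origin; under it a tapered boss 6 mm deep (28 mm across at the bottom, 37 mm at the disc) that drops into the tube until the disc lies on the rim (origin then 6 mm below the rim); above it a brown wooden knob, 24 mm across, 12 to 44 mm above the origin. Origin: centre of the boss's underside; z up.
- white_coaster: Flat round white coaster, 100 mm across, 6 mm thick, fixed to the table: where the lantern is to be built. Origin: centre of its underside, on the table top (z = 0).
- clay_coaster: Flat round orange-brown clay coaster, 100 mm across, 6 mm thick, fixed to the table: not used. Origin: centre of its underside, on the table top.

How it is judged:
On the way, in this order (a step that is already met when the one before it is completed fails the run):
1. the brass dish stands released in the middle of the white coaster (horizontal distance between dish and white_coaster below 0.015 m and height (world z) of dish below 0.01 m and linear speed of dish below 0.03 m/s and angle between dish's own z axis and vertical below 0.09 rad and contact force between the fingers and dish below 0.1 N), for 0.2 s.
2. the ivory candle stands released in the middle of the dish (horizontal distance between dish and white_coaster below 0.015 m and height (world z) of dish below 0.01 m and horizontal distance between ivory_candle and dish below 0.01 m and z of ivory_candle in the frame of dish below 0.016 m and linear speed of ivory_candle below 0.03 m/s and angle between ivory_candle's own z axis and vertical below 0.09 rad and contact force between the fingers and ivory_candle below 0.1 N), for 0.2 s.
3. the glass tube stands released in the dish, around the candle (horizontal distance between dish and white_coaster below 0.015 m and height (world z) of dish below 0.01 m and horizontal distance between ivory_candle and dish below 0.01 m and z of each of ivory_candle, chimney in the frame of dish below 0.016 m and horizontal distance between chimney and dish below 0.008 m and linear speed of chimney below 0.03 m/s and angle between chimney's own z axis and vertical below 0.09 rad and contact force between the fingers and chimney below 0.1 N), for 0.2 s.
4. the cap lies released on the tube (horizontal distance between dish and white_coaster below 0.015 m and height (world z) of dish below 0.01 m and horizontal distance between ivory_candle and dish below 0.01 m and z of each of ivory_candle, chimney in the frame of dish below 0.016 m and horizontal distance between chimney and dish below 0.008 m and horizontal distance between cap and chimney below 0.008 m and z of cap in the frame of chimney between 0.084 and 0.093 m and linear speed of cap below 0.03 m/s and angle between cap's own z axis and vertical below 0.09 rad and contact force between the fingers and cap below 0.1 N), for 0.2 s.
At the end, for the whole second after the job is handed in: Dish on the white coaster within 15 mm of its centre; ivory candle within 10 mm and glass tube within 8 mm of the dish's centre, both on its floor, tube around candle; cap on the tube within 8 mm, disc on the rim. All upright within 5 degrees, released, at rest (all of step 4 and linear speed of each of dish, ivory_candle, chimney below 0.03 m/s and angle between each of dish, ivory_candle, chimney's own z axis and vertical below 0.09 rad and contact force between the fingers and dish below 0.1 N and contact force between the fingers and ivory_candle below 0.1 N and contact force between the fingers and chimney below 0.1 N); the robot touches nothing.
It fails at once if the red candle is moved by more than 30 mm (distance of red_candle from where it was at the start of the episode above 0.03 m).
It fails at once if the glass tube is tipped by more than 30 degrees (angle between chimney's own z axis and vertical above 0.52 rad).
It fails at once if the glass tube is dropped (moves faster than 0.5 m/s while out of the fingers) (linear speed of chimney above 0.5 m/s and contact force between the fingers and chimney below 0.05 N).
It also fails if it takes over 138 s, if anything falls off the work surface, if the arm or the gripper's body presses on something with over 40 N, if the wrist force passes 120 N, or if a joint passes its speed limit or range.

## Working session

There is one attempt and no reset: what is moved stays moved. The work goes in short steps, Python scripts to look and compute and a tool call to move; the robot and the scene stay as the last step left them, time stands still between calls to the robot, and variables do not carry over. Pictures are saved under pics/ and viewed, at most 14 in all, crops included, and the job is handed in when it is done.

Besides the shell and the picture viewer there is one more tool, called after "Request:" as name(argument=value, ...), one argument or row to a line, values as JSON. step_arm: Moves the arm, as the interface text tells. Its arguments: {"type":"object","properties":{"motion":{"type":"array"},"hand":{"type":"number"},"squeeze":{"type":"number"}},"required":["motion"]}

```bash
mkdir -p pics; ls
python3 - <<'E'
from cell import robot
import cv2,json,numpy as np
s=robot.observe();print({k:np.round(v,3).tolist() for k,v in s.items()})
for n in("side","top"):
    c=robot.read_camera(n);cv2.imwrite(f"pics/{n}0.png",c["pixels"][:,:,::-1])
    print(n,{k:np.round(v,3).tolist() for k,v in c.items() if k!="pixels"})
E
```

```text
pics
{'time': 0.0, 'qpos': [1.002, 0.343, 1.525, -0.0, 1.275, -0.146], 'qvel': [-0.001, -0.0, -0.001, -0.003, -0.0, 0.001], 'joint_efforts': [-0.001, -43.124, -24.422, 0.072, 0.056, -0.0], 'tool_pos': [0.215, 0.478, 0.207], 'tool_rot': [-3.14, -0.0, 2.719], 'contact_force': [0.227, 0.255, -0.428], 'torque': [-0.013, -0.011, 0.065], 'grip_force': 0.0, 'opening': 0.092}
side {'intrinsics': [[365.968, 0.0, 316.407], [0.0, 365.968, 200.715], [0.0, 0.0, 1.0]], 'xyz': [0.423, 0.592, 0.574], 'rotation': [0.865, 0.015, -2.967]}
top {'intrinsics': [[368.024, 0.0, 325.305], [0.0, 368.024, 192.839], [0.0, 0.0, 1.0]], 'xyz': [0.424, -0.003, 0.861], 'rotation': [0.118, 0.004, -1.558]}
```

View pics/top0.png

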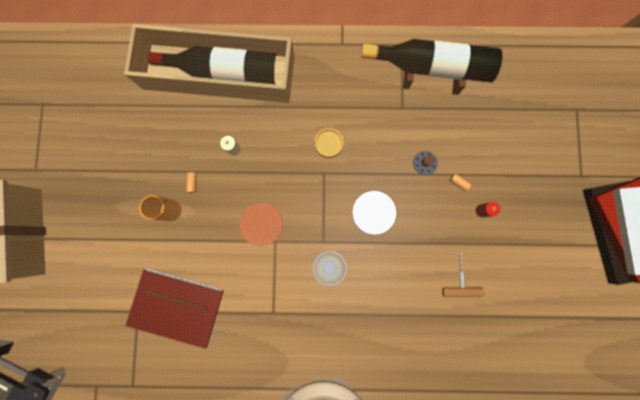

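View pics/side0.png

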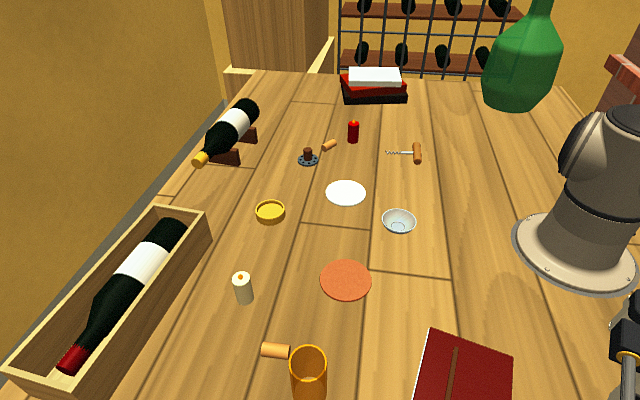

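Top view: dish (329,142), ivory candle (228,143), tube (151,207), cap (425,162), white coaster (374,212), red candle (490,209), bowl (330,268), corks (191,182) and (461,182). The side view shows the same things: dish (270,212), candle (243,288), cap (308,158), coaster (346,193) and tube (308,375).

```bash
cat > h.py <<'E'
from cell import robot
import cv2,numpy as np
from scipy.spatial.transform import Rotation as R
def ray(c,u,v,s=None):
    K=np.array(c["intrinsics"])
    if "T_tool_cam" in c:
        p=np.array([(u-K[0,2]),(v-K[1,2])])/K[0,0]; r=np.hypot(*p)+1e-12
        d=np.array([p[0]/r*np.sin(r),-p[1]/r*np.sin(r),-np.cos(r)])
        T=np.array(c["T_tool_cam"]); Rt=R.from_euler("xyz",s["tool_rot"]).as_matrix()
        return np.array(s["tool_pos"])+Rt@T[:3,3], Rt@T[:3,:3]@d
    d=np.array([(u-K[0,2])/K[0,0],-(v-K[1,2])/K[1,1],-1])
    return np.array(c["xyz"]),R.from_euler("xyz",c["rotation"]).as_matrix()@d
def plane(c,u,v,z,s=None):
    o,d=ray(c,u,v,s); return o+d*(z-o[2])/d[2]
def pix(c,p,s=None):   # world -> pixel
    K=np.array(c["intrinsics"])
    if "T_tool_cam" in c:
        T=np.array(c["T_tool_cam"]); Rt=R.from_euler("xyz",s["tool_rot"]).as_matrix()
        q=T[:3,:3].T@(Rt.T@(np.array(p)-s["tool_pos"])-T[:3,3]); q=q*[1,-1,-1]
        t=np.arctan2(np.hypot(q[0],q[1]),q[2]); n=np.hypot(q[0],q[1])+1e-12
        return K[:2,2]+K[0,0]*t*q[:2]/n
    q=R.from_euler("xyz",c["rotation"]).as_matrix().T@(np.array(p)-c["xyz"])*[1,-1,-1]
    return (K@q)[:2]/q[2]
def blob(m,near=None,rad=60,hull=True):
    """ellipse of the biggest blob near a pixel"""
    m=m.astype(np.uint8)
    if near is not None:
        k=np.zeros_like(m);cv2.circle(k,tuple(int(x) for x in near),rad,1,-1);m=m*k
    cs,_=cv2.findContours(m,cv2.RETR_EXTERNAL,cv2.CHAIN_APPROX_NONE)
    return max(cs,key=cv2.contourArea)
def circ(c,cnt,z,s=None):
    """contour cast onto plane z, min enclosing circle: centre, diameter"""
    p=np.array([plane(c,u,v,z,s)[:2] for u,v in cnt[:,0]])
    (x,y),r=cv2.minEnclosingCircle((p*1000).astype(np.float32)); 
    return round(x/1000,4),round(y/1000,4),round(2*r/1000,4)
def togo(s,xy,z=None):
    """shift in tool axes, units of 60 mm, to a world point"""
    p=np.array([xy[0],xy[1],s["tool_pos"][2] if z is None else z])
    return np.round(R.from_euler("xyz",s["tool_rot"]).as_matrix().T@(p-s["tool_pos"])/.06,3)
E
python3 - <<'E'
from h import *
c=robot.read_camera("top");s=robot.read_camera("side")
im=c["pixels"];H=cv2.cvtColor(im,cv2.COLOR_RGB2HSV)
for n,p in dict(dishrim=(316,142),dish=(329,142),candle=(234,143),chim=(141,200),cap=(417,158),knob=(428,160),coaster=(374,212),table=(300,190)).items(): print(n,H[p[1],p[0]],end=' ')
print()
h,sa,v=[H[:,:,i].astype(int) for i in range(3)]
def show(n,m,near,rad,zs):
    b=blob(m,near,rad); print(n,cv2.boundingRect(b),[circ(c,b,z) for z in zs])
show("coaster",(sa<40)&(v>180),(374,212),30,[.006])
show("dish",(sa>165)&(h>18)&(v>100),(329,142),24,[0,.022])
show("candle",(sa<110)&(v>150),(228,143),15,[.06])
show("cap",(v<120),(425,162),20,[.012])
show("red",((h<6)|(h>174))&(sa>180),(488,209),20,[.06])
show("chim",(sa>190),(151,207),24,[0,.095])
show("clay",(h<10)&(sa>120),(261,224),30,[.006])
# side check: dish, candle, cap
for n,uv,z in [("dish",(270,211),.022),("candletop",(241,277),.06),("knobtop",(307,151),.044),("coaster",(345.5,193),.006)]: print(n,plane(s,*uv,z).round(4))
s0=robot.observe();w=robot.read_camera("wrist");print(w["T_tool_cam"],w["intrinsics"])
crop=np.hstack([cv2.resize(im[y-25:y+25,x-25:x+25],(200,200),interpolation=0) for x,y in[(329,142),(228,143),(151,207),(425,162)]])
cv2.imwrite("pics/crop.png",crop[:,:,::-1])
E
```

```text
dishrim [ 20 159 212] dish [ 21 146 230] candle [ 29  67 225] chim [ 17 162 186] cap [15 20 77] knob [ 11 139 121] coaster [105   4 252] table [ 16 130 163] 
coaster (353, 191, 43, 43) [(0.4814, -0.1111, 0.1016)]Traceback (most recent call last):
  File "<stdin>", line 10, in <module>
  File "<stdin>", line 8, in show
  File "h.py", line 30, in blob
    return max(cs,key=cv2.contourArea)
ValueError: max() iterable argument is empty
```

Run:
```python
from h import *
c=robot.read_camera("top");s=robot.read_camera("side")
im=c["pixels"];H=cv2.cvtColor(im,cv2.COLOR_RGB2HSV)
h,sa,v=[H[:,:,i].astype(int) for i in range(3)]
def show(n,m,near,rad,zs):
    try: b=blob(m,near,rad); print(n,cv2.boundingRect(b),[circ(c,b,z) for z in zs])
    except ValueError: print(n,"none")
show("dish",(h>=19)&(sa>100)&(v>100),(329,142),20,[0,.022])
show("candle",(h>=20)&(v>150),(228,143),15,[.06])
show("cap",(v<120)&(sa<150),(425,162),16,[.012])
show("red",((h<6)|(h>174))&(sa>180),(488,209),20,[.06])
show("chim",(sa>150),(151,207),20,[0,.095])
show("clay",(h<10)&(sa>120),(261,224),30,[.006])
for n,uv,z in [("dish",(270,211),.022),("candletop",(241,277),.06),("knobtop",(307,151),.044),("coaster",(345.5,193),.006)]: print(n,plane(s,*uv,z).round(4))
s0=robot.observe();w=robot.read_camera("wrist");print(np.round(w["T_tool_cam"],4).tolist(),w["intrinsics"])
crop=np.hstack([cv2.resize(im[y-25:y+25,x-25:x+25],(200,200),interpolation=0) for x,y in[(329,142),(228,143),(151,207),(425,162)]])
cv2.imwrite("pics/crop.png",crop[:,:,::-1])
```

```text
dish (314, 128, 30, 29) [(0.6486, -0.0045, 0.0722), (0.6428, -0.0045, 0.0704)]
candle (220, 135, 16, 16) [(0.6294, 0.2224, 0.0357)]
cap (413, 152, 24, 23) [(0.597, -0.2296, 0.0582)]
red (485, 202, 15, 14) [(0.4887, -0.3609, 0.0325)]
chim (139, 194, 33, 27) [(0.4844, 0.4032, 0.079), (0.4777, 0.3584, 0.0703)]
clay (259, 208, 5, 4) [(0.4853, 0.1517, 0.0103)]
dish [0.6417 0.0064 0.022 ]
candletop [0.6306 0.2217 0.06  ]
knobtop [ 0.5997 -0.217   0.044 ]
coaster [ 0.4824 -0.1036  0.006 ]
[[-0.0004, 0.9681, 0.2507, 0.0681], [1.0, 0.0003, 0.0006, -0.0006], [0.0005, 0.2507, -0.9681, -0.1759], [0.0, 0.0, 0.0, 1.0]] [[309.70691629   0.         324.74103006]
 [  0.         309.70691629 194.8944973 ]
 [  0.           0.           1.        ]]
```

View pics/crop.png

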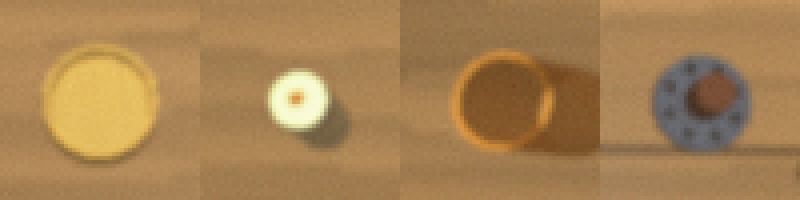

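Crop: the dish, candle, tube rim (centre about 151.7, 206.9) and cap are all clear. The plane casts give plausible sizes. I'll square the tool to world yaw π and move over the dish for a close look.

Request:
step_arm(
  motion=[
    [[-9.78,-4.36,0.5],-0.4226],
    [[-9.78,-4.36,0.5],-0.4226],
    [[-9.78,-4.36,0.5],-0.4226],
    [[-9.78,-4.36,0.5],-0.4226],
    [[-9.78,-4.36,0.5],-0.4226],
    [[-9.78,-4.36,0.5],-0.4226],
    [[-9.78,-4.36,0.5],-0.4226],
    [[-9.78,-4.36,0.5],-0.4226],
    [[-9.78,-4.36,0.5],-0.4226],
    [[-9.78,-4.36,0.5],-0.4226],
  ],
  hand=0,
  squeeze=20,
)

```text
time: 1.6
tool_pos: [0.6229, 0.0219, 0.1794]
tool_rot: [3.141, 0.0, 3.141]
contact_force: [0.7, 1.2, -0.1]
opening: 0.0919
grip_force: 0.0
```

Run:
```python
from h import *
s=robot.observe();w=robot.read_camera("wrist");im=w["pixels"];np.savez("w1.npz",im=im)
print(s["tool_pos"],s["tool_rot"],np.abs(s["qvel"]).max())
cv2.imwrite("pics/w1.png",im[:,:,::-1])
for n,p in dict(dish=(.643,-.001,.022),coaster=(.481,-.109,.006),candle=(.63,.222,.06),cap=(.597,-.226,.012)).items(): print(n,pix(w,p,s).round(1))
```

```text
[0.62288098 0.02189246 0.17935371] [3.14131210e+00 2.45035973e-04 3.14119018e+00] 0.9260417661562304
dish [304.5 196.8]
coaster [212.2  58.3]
candle [505.  193.9]
cap [131.9 160. ]
```

View pics/w1.png

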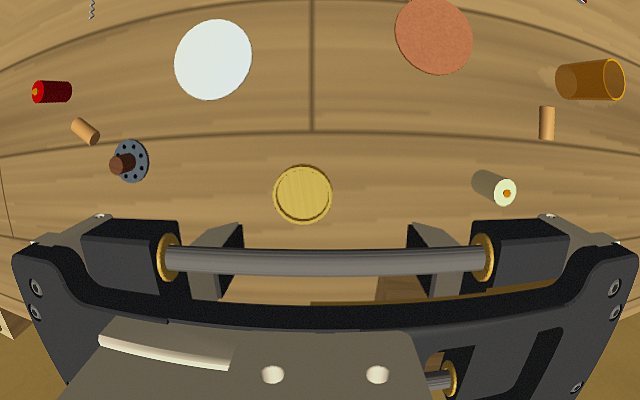

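The wrist picture shows the dish (303,194), white coaster (213,60), candle (505,192), cap (130,160) and tube (590,80), all close to where they were predicted. Now measuring from it with the arm at rest.

```bash
cat >> h.py <<'E'
def wrist():
    robot.read_camera("wrist");s=robot.observe();w=robot.read_camera("wrist")
    H=cv2.cvtColor(w["pixels"],cv2.COLOR_RGB2HSV).astype(int);return s,w,H[:,:,0],H[:,:,1],H[:,:,2]
def find(n,w,m,guess,z,s,rad):
    b=blob(m,pix(w,guess,s),rad)
    print(n,cv2.boundingRect(b),circ(w,b,z,s)); return circ(w,b,z,s)
E
python3 - <<'E'
from h import *
s,w,h,sa,v=wrist();print(s["tool_pos"].round(4))
for n,p in dict(dish=(303,194),candle=(498,192),cap=(138,150),tab=(350,180),chim=(580,90)).items(): print(n,h[p[1],p[0]],sa[p[1],p[0]],v[p[1],p[0]],end=' ')
print()
find("coaster",w,(sa<60)&(v>150),(.481,-.109,.006),.006,s,60)
for z in(0,.022):find("dish",w,(h>=20)&(sa>100),(.643,-.003,.022),z,s,36)
find("candle",w,(h>=20)&(sa<110)&(v>170),(.63,.222,.06),.06,s,20)
find("cap",w,(h>90)&(h<150)|(v<60),(.597,-.228,.012),.012,s,30)
E
```

```text
[0.6245 0.0182 0.1779]
dish 23 146 202 candle 33 51 225 cap 100 36 107 tab 18 124 154 chim 17 232 113 
coaster (176, 18, 79, 81) (0.4806, -0.1111, 0.1)
dish (275, 163, 62, 61) (0.6469, -0.0057, 0.0746)
dish (275, 163, 62, 61) (0.6413, -0.0042, 0.07)
candle (498, 177, 22, 27) (0.6282, 0.2212, 0.0319)
cap (116, 139, 35, 43) (0.5973, -0.2284, 0.0585)
```

Request:
step_arm(
  motion=[
    [[-0.29,-0.37,0.8],0],
    [[-0.29,-0.37,1.5],0],
    [[-0.29,-0.37,2.0],0],
    [[-0.29,-0.37,2.3],0],
    [[-0.29,-0.37,2.5],0],
    [[-0.29,-0.37,2.6],0],
    [[-0.29,-0.37,2.6],0],
    [[-0.29,-0.37,2.6],0],
  ],
)

```text
time: 2.75
tool_pos: [0.6397, 0.0014, 0.0244]
tool_rot: [-3.141, 0.002, 3.141]
contact_force: [0.0, -0.4, -0.2]
opening: 0.0917
grip_force: 0.0
```

Run:
```python
from h import *
s,w,h,sa,v=wrist();print(s["tool_pos"].round(4),s["contact_force"].round(1))
find("dish",w,(h>=20)&(sa>100),(.642,-.004,.022),.022,s,80)
find("coaster",w,(sa<60)&(v>150),(.481,-.109,.006),.006,s,70)
cv2.imwrite("pics/w2.png",w["pixels"][:,:,::-1])
```

```text
[0.6397 0.0013 0.0243] [1.1 0.5 0.7]
dish (263, 176, 108, 75) (0.6398, -0.0043, 0.0694)
coaster (110, 0, 118, 67) (0.4824, -0.111, 0.0986)
```

View pics/w2.png

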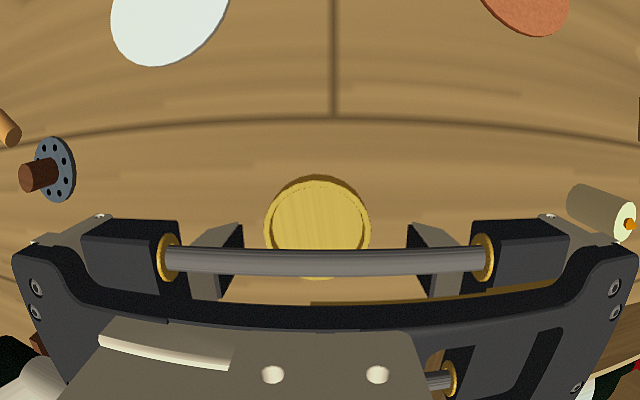

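The dish rim sits at about (317,228) between the fingers, 5 mm off centre along the closing line. I'll correct that, drop 3 mm and grip.

Request:
step_arm(
  motion=[
    [[0,-0.09,0.05],0],
    [[0,-0.09,0.05],0],
    [[0,-0.09,0.05],0],
  ],
)

```text
time: 3.22
tool_pos: [0.6391, -0.0041, 0.0204]
tool_rot: [3.141, -0.0, 3.141]
contact_force: [0.0, -0.6, 0.2]
opening: 0.0923
grip_force: 0.0
```

Request:
step_arm(
  motion=[
    [[0,0,0],0],
    [[0,0,0],0],
    [[0,0,0],0],
    [[0,0,0],0],
    [[0,0,0],0],
    [[0,0,0],0],
  ],
  hand=255,
  squeeze=25,
)

```text
time: 3.98
tool_pos: [0.6391, -0.004, 0.0204]
tool_rot: [3.141, 0.0, 3.141]
contact_force: [-0.3, -0.1, -0.2]
opening: 0.0364
grip_force: 0.0
```

Request:
step_arm(
  motion=[
    [[0,0,-0.4],0],
    [[0,0,-1.0],0],
    [[0,0,-1.0],0],
    [[0,0,-1.0],0],
  ],
)

```text
time: 4.47
tool_pos: [0.6387, -0.0039, 0.0799]
tool_rot: [3.141, -0.001, 3.141]
contact_force: [0.9, 0.1, -0.9]
opening: 0.0012
grip_force: 0.0
```

Run:
```python
from h import *
s,w,h,sa,v=wrist();print(s["tool_pos"].round(4),s["contact_force"].round(1),s["opening"],s["grip_force"])
zt=s["tool_pos"][2]
find("dish",w,(h>=20)&(sa>100),(.642,-.004,zt),zt,s,80)
find("coaster",w,(sa<60)&(v>150),(.481,-.109,.006),.006,s,70)
```

```text
[ 0.6383 -0.0039  0.0794] [ 0.2  0.5 -0.3] 0.0006242146885303455 0.0
dish (279, 165, 94, 78) (0.6268, -0.0037, 0.0579)
coaster (150, 0, 106, 76) (0.4812, -0.111, 0.0995)
```

Run:
```python
from h import *
s,w,h,sa,v=wrist()
for z in(0,.022):find("dish",w,(h>=20)&(sa>100),(.642,-.004,.022),z,s,80)
cv2.imwrite("pics/w3.png",w["pixels"][:,:,::-1])
```

```text
dish (262, 165, 108, 75) (0.6547, -0.0126, 0.0955)
dish (262, 165, 108, 75) (0.6474, -0.0118, 0.0872)
```

View pics/w3.png

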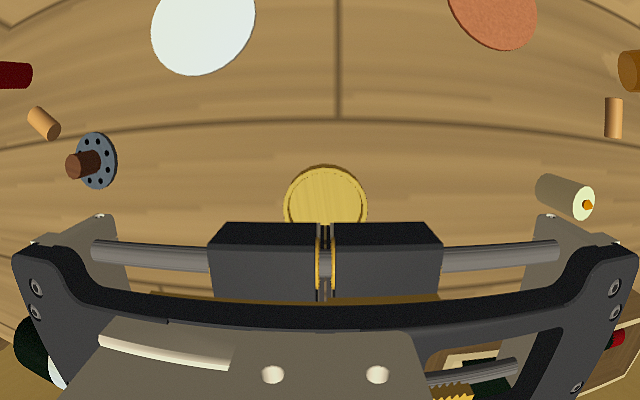

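Fingers are shut with nothing between them; the dish is still on the table, rim centred at about (326,205). Opening, rising and looking again.

Request:
step_arm(
  motion=[
    [[0.5,0,-1.2],0],
    [[0.5,0,-1.2],0],
    [[0.5,0,-1.2],0],
    [[0.5,0,-1.2],0],
    [[0.5,0,-1.2],0],
    [[0.5,0,-1.2],0],
  ],
  hand=0,
)

```text
time: 5.42
tool_pos: [0.6089, -0.004, 0.1514]
tool_rot: [3.141, -0.002, 3.141]
contact_force: [-0.1, 0.4, -0.4]
opening: 0.0559
grip_force: 0.0
```

Run:
```python
from h import *
s,w,h,sa,v=wrist();print(s["tool_pos"].round(4),robot.tip_extent,s["opening"])
for z in(0,.022):find("dish",w,(h>=20)&(sa>100),(.642,-.004,.022),z,s,50)
find("coaster",w,(sa<60)&(v>150),(.481,-.109,.006),.006,s,70)
find("candle",w,(h>=20)&(sa<110)&(v>170),(.63,.222,.06),.06,s,20)
c=robot.read_camera("top");H=cv2.cvtColor(c["pixels"],cv2.COLOR_RGB2HSV)
cv2.imwrite("pics/w4.png",np.hstack([w["pixels"][100:300,200:450],c["pixels"][90:290,250:500]])[:,:,::-1])
```

```text
[ 0.609  -0.004   0.1516] 0.017 0.059776129494261636
dish (293, 182, 65, 64) (0.6481, -0.004, 0.0756)
dish (293, 182, 65, 64) (0.6409, -0.004, 0.0705)
coaster (183, 21, 87, 90) (0.4808, -0.1111, 0.0996)
candle (523, 197, 22, 29) (0.6281, 0.2212, 0.0326)
```

View pics/w4.png

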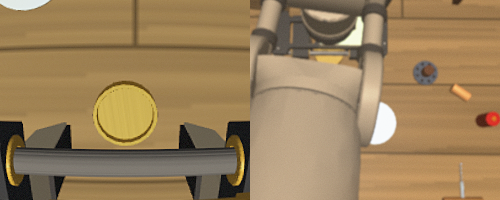

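The dish (crop centre (125,113), i.e. (325,213) in the full view) has not moved at (0.641,-0.004), and the fingers never stalled. I'll retry, closing in short stages and watching.

Request:
step_arm(
  motion=[
    [[-0.53,0,0.2],0],
    [[-0.53,0,0.5],0],
    [[-0.53,0,0.5],0],
    [[-0.53,0,1.2],0],
    [[-0.53,0,1.8],0],
    [[-0.53,0,2.1],0],
    [[-0.53,0,2.18],0],
    [[-0.53,0,2.18],0],
    [[-0.53,0,2.18],0],
  ],
  hand=0,
)

```text
time: 6.7
tool_pos: [0.6419, -0.0041, 0.0232]
tool_rot: [-3.141, 0.003, 3.141]
contact_force: [-0.4, 0.6, 0.2]
opening: 0.0915
grip_force: 0.0
```

Request:
step_arm(
  motion=[
    [[0,0,0],0],
    [[0,0,0],0],
    [[0,0,0],0],
  ],
  hand=100,
)

```text
time: 7.08
tool_pos: [0.641, -0.004, 0.0218]
tool_rot: [3.142, 0.0, 3.141]
contact_force: [-0.6, 0.9, -0.7]
opening: 0.0666
grip_force: 0.0
```

Run:
```python
from h import *
s,w,h,sa,v=wrist();print(s["tool_pos"].round(4),s["opening"],s["grip_force"],s["contact_force"].round(1))
cv2.imwrite("pics/w5.png",w["pixels"][:,:,::-1])
```

```text
[ 0.6409 -0.004   0.0217] 0.06217015860286287 0.0 [ 0.1  0.6 -0. ]
```

View pics/w5.png

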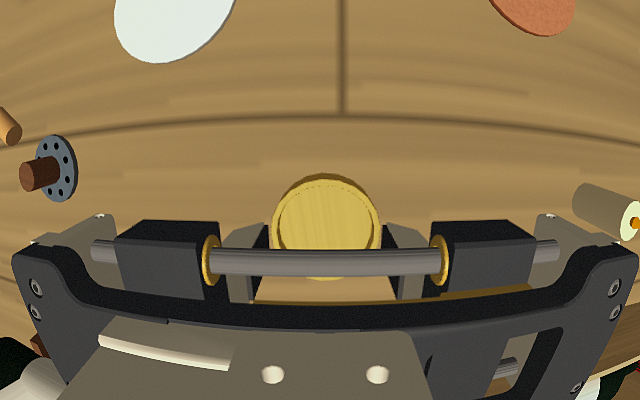

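At a reported opening of 62 mm the finger faces (cols 268 and 386) are just outside the dish edges (273 and 380). Closing a little further.

Request:
step_arm(
  motion=[
    [[0,0,0],0],
    [[0,0,0],0],
  ],
  hand=130,
)

```text
time: 7.42
tool_pos: [0.6409, -0.004, 0.0216]
tool_rot: [3.141, -0.0, 3.141]
contact_force: [0.0, 0.2, -0.6]
opening: 0.046
grip_force: 0.0
```

Run:
```python
from h import *
s,w,h,sa,v=wrist();print(s["tool_pos"].round(4),s["opening"],s["grip_force"],s["contact_force"].round(1))
cv2.imwrite("pics/w6.png",w["pixels"][120:320,180:470][:,:,::-1])
```

```text
[ 0.6409 -0.004   0.0216] 0.045185812787970195 0.0 [0.4 0.7 0.2]
```

View pics/w6.png

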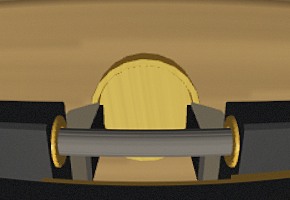

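In crop w6 the fingers at (100,105) and (190,105) cover the dish's rim, so they are closing above it. Their image position puts the true fingertips about 12 mm behind the reported TCP, roughly 30 mm short of what is documented. I'll open, then go down gently while watching the force.

Request:
step_arm(
  motion=[
    [[0,0,0],0],
    [[0,0,0],0],
    [[0,0,0],0],
    [[0,0,0],0],
    [[0,0,0],0],
    [[0,0,0],0],
  ],
  hand=0,
)

```text
time: 8.28
tool_pos: [0.6409, -0.004, 0.0216]
tool_rot: [3.141, -0.0, 3.141]
contact_force: [0.3, -0.5, -0.5]
opening: 0.0913
grip_force: 0.0
```

Request:
step_arm(
  motion=[
    [[0,0,0.1],0],
    [[0,0,0.2],0],
    [[0,0,0.3],0],
    [[0,0,0.3],0],
  ],
)

```text
time: 8.78
tool_pos: [0.6404, -0.0039, 0.0027]
tool_rot: [3.141, -0.001, 3.141]
contact_force: [-0.2, 0.6, 0.3]
opening: 0.0919
grip_force: 0.0
```

Request:
step_arm(
  motion=[
    [[0,0,0.05],0],
    [[0,0,0.08],0],
    [[0,0,0.08],0],
  ],
)

```text
time: 9.15
tool_pos: [0.6408, -0.004, -0.0013]
tool_rot: [3.141, -0.0, 3.141]
contact_force: [-0.7, 0.1, 0.7]
opening: 0.0918
grip_force: 0.0
```

Reported z is -1 mm with no contact, so the fingers really are short. Going a bit further.

Request:
step_arm(
  motion=[
    [[0,0,0.04],0],
    [[0,0,0.08],0],
    [[0,0,0.08],0],
  ],
)

```text
time: 9.52
tool_pos: [0.6407, -0.004, -0.0062]
tool_rot: [3.141, -0.0, 3.141]
contact_force: [-0.1, 0.2, 0.6]
opening: 0.0914
grip_force: 0.0
```

Request:
step_arm(
  motion=[
    [[0,0,0.02],0],
    [[0,0,0.04],0],
    [[0,0,0.04],0],
  ],
)

```text
time: 9.9
tool_pos: [0.6408, -0.004, -0.0085]
tool_rot: [3.141, -0.0, 3.141]
contact_force: [-0.2, 0.3, -0.0]
opening: 0.0919
grip_force: 0.0
```

Run:
```python
from h import *
s,w,h,sa,v=wrist();print(s["tool_pos"].round(4),s["opening"],s["contact_force"].round(1))
find("coaster",w,(sa<60)&(v>150),(.481,-.109,.006),.006,s,70)
find("dish",w,(h>=20)&(sa>100),(.642,-.004,.022),.022,s,80)
cv2.imwrite("pics/w7.png",w["pixels"][120:320,180:470][:,:,::-1])
```

```text
[ 0.6409 -0.004  -0.0084] 0.09196087440382344 [ 0.  -1.5  0.3]
coaster (89, 0, 123, 51) (0.4928, -0.1134, 0.0958)
dish (262, 188, 128, 63) (0.638, -0.0039, 0.0661)
```

View pics/w7.png

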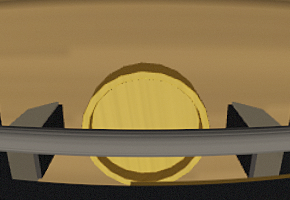

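The dish rim (crop (145,120)) is between the open fingers, and nothing has touched. Closing.

Request:
step_arm(
  motion=[
    [[0,0,0],0],
    [[0,0,0],0],
    [[0,0,0],0],
    [[0,0,0],0],
    [[0,0,0],0],
    [[0,0,0],0],
  ],
  hand=140,
  squeeze=25,
)

```text
time: 10.75
tool_pos: [0.6409, -0.0039, -0.0083]
tool_rot: [3.141, 0.0, 3.141]
contact_force: [1.4, 0.4, 0.2]
opening: 0.0674
grip_force: 25.0
```

Gripped at 67 mm. Lifting and carrying it to above the coaster.

Request:
step_arm(
  motion=[
    [[0,0,-0.3],0],
    [[0,0,-0.8],0],
    [[0.5,-0.35,-0.8],0],
    [[1.1,-0.75,-0.8],0],
    [[1.8,-1.2,-0.8],0],
    [[2.3,-1.55,-0.8],0],
    [[2.55,-1.7,-0.8],0],
    [[2.667,-1.783,-0.8],0],
    [[2.667,-1.783,-0.8],0],
    [[2.667,-1.783,-0.8],0],
  ],
)

```text
time: 12.0
tool_pos: [0.4818, -0.1106, 0.0397]
tool_rot: [-3.142, 0.001, -3.141]
contact_force: [-0.2, 0.2, -4.5]
opening: 0.0673
grip_force: 25.0
```

Run:
```python
from h import *
s,w,h,sa,v=wrist();print(s["tool_pos"].round(4),s["opening"],s["grip_force"],s["contact_force"].round(1))
zt=s["tool_pos"][2]+.0305
find("dish",w,(h>=20)&(sa>100),(*s["tool_pos"][:2],zt),zt,s,80)
find("coaster",w,(sa<60)&(v>120),(.481,-.111,.006),.006,s,130)
cv2.imwrite("pics/w8.png",w["pixels"][60:340,120:520][:,:,::-1])
```

```text
[ 0.4817 -0.1105  0.0396] 0.06722460274534886 24.999440079554915 [ 0.3 -0.  -3.6]
dish (258, 187, 133, 64) (0.4779, -0.1111, 0.0686)
coaster (256, 142, 137, 88) (0.4794, -0.1116, 0.0988)
```

View pics/w8.png

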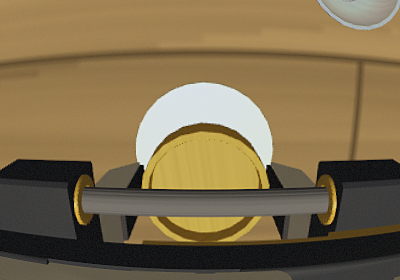

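The dish (crop (203,185)) hangs level over the white coaster (205,140), and both centres measure the same. Lowering it.

Request:
step_arm(
  motion=[
    [[0,0,0.3],0],
    [[0,0,0.5],0],
    [[0,0,0.62],0],
    [[0,0,0.67],0],
    [[0,0,0.7],0],
    [[0,0,0.7],0],
  ],
)

```text
time: 12.85
tool_pos: [0.4811, -0.111, -0.0021]
tool_rot: [-3.141, 0.001, 3.141]
contact_force: [0.2, 0.4, -3.5]
opening: 0.067
grip_force: 25.0
```

Request:
step_arm(
  motion=[
    [[0,0,0],0],
    [[0,0,0],0],
    [[0,0,0],0],
    [[0,0,0],0],
  ],
  hand=0,
)

```text
time: 13.35
tool_pos: [0.481, -0.111, -0.0022]
tool_rot: [-3.142, 0.0, 3.141]
contact_force: [-0.7, 0.1, -0.9]
opening: 0.0917
grip_force: 0.0
```

Request:
step_arm(
  motion=[
    [[0,0,-0.3],0],
    [[0,0,-1.0],0],
    [[0,0,-2.0],0],
    [[0,0,-3.0],0],
    [[0.5,0,-3.0],0],
    [[0.5,0,-3.0],0],
    [[0.5,0,-3.0],0],
  ],
)

```text
time: 14.22
tool_pos: [0.4512, -0.111, 0.1774]
tool_rot: [3.141, 0.0, 3.141]
contact_force: [0.3, 0.5, -0.6]
opening: 0.0919
grip_force: 0.0
```

Run:
```python
from h import *
s,w,h,sa,v=wrist();print(s["tool_pos"].round(4),s["opening"])
find("dish",w,(h>=20)&(sa>100),(.481,-.111,.028),.028,s,60)
find("coaster+dish",w,((sa<60)&(v>120))|(h>=20)&(sa>100),(.481,-.111,.006),.006,s,80)
find("candle",w,(h>=20)&(sa<110)&(v>170),(.63,.222,.06),.06,s,20)
```

```text
[ 0.4513 -0.1109  0.1772] 0.09191473725535683
dish (295, 177, 60, 60) (0.4812, -0.1117, 0.068)
coaster+dish (282, 159, 85, 82) (0.4805, -0.1114, 0.1011)Traceback (most recent call last):
  File "<stdin>", line 5, in <module>
  File "h.py", line 44, in find
    b=blob(m,pix(w,guess,s),rad)
  File "h.py", line 30, in blob
    return max(cs,key=cv2.contourArea)
ValueError: max() iterable argument is empty
```

The dish stands centred on the coaster. Next, the candle.

Request:
step_arm(
  motion=[
    [[-0.4,0.9,0],0],
    [[-0.85,1.9,0],0],
    [[-1.3,2.9,0],0],
    [[-1.7,3.8,0.2],0],
    [[-2.2,4.7,0.4],0],
    [[-2.45,5.4,0.5],0],
    [[-2.48,5.53,0.5],0],
    [[-2.48,5.53,0.5],0],
    [[-2.48,5.53,0.5],0],
  ],
)

```text
time: 15.45
tool_pos: [0.5997, 0.2195, 0.1478]
tool_rot: [-3.141, -0.0, 3.14]
contact_force: [-0.5, -0.1, -0.0]
opening: 0.0916
grip_force: 0.0
```

Run:
```python
from h import *
s,w,h,sa,v=wrist();print(s["tool_pos"].round(4),s["opening"])
b=find("candle",w,(h>=20)&(sa<110)&(v>170),(.629,.222,.06),.06,s,40)
print(togo(s,b[:2],.012))
for n,p in dict(chim=(.478,.362,.095)).items(): print(pix(w,p,s))
cv2.imwrite("pics/w9.png",w["pixels"][:,:,::-1])
```

```text
[0.5998 0.2194 0.1481] 0.09197033805087569
candle (311, 209, 36, 32) (0.6283, 0.2223, 0.0321)
[-0.474  0.049  2.268]
[499.84587835  60.53645978]
```

View pics/w9.png

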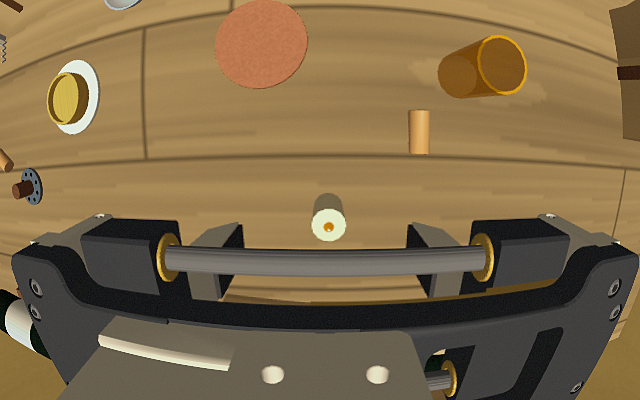

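The candle top (329,225) measures (0.628,0.222), consistent with the earlier readings, and the tube rim is at (502,65). Descending over the candle with the tips about 26 mm up.

Request:
step_arm(
  motion=[
    [[-0.474,0.049,0.1],0],
    [[-0.474,0.049,0.3],0],
    [[-0.474,0.049,0.8],0],
    [[-0.474,0.049,1.3],0],
    [[-0.474,0.049,1.7],0],
    [[-0.474,0.049,1.95],0],
    [[-0.474,0.049,2.15],0],
    [[-0.474,0.049,2.24],0],
    [[-0.474,0.049,2.24],0],
  ],
)

```text
time: 16.68
tool_pos: [0.6283, 0.2238, 0.0134]
tool_rot: [3.141, 0.0, 3.141]
contact_force: [1.0, -0.1, 0.6]
opening: 0.0917
grip_force: 0.0
```

Request:
step_arm(
  motion=[
    [[0,0,0],0],
    [[0,0,0],0],
    [[0,0,0],0],
    [[0,0,0],0],
    [[0,0,0],0],
    [[0,0,0],0],
    [[0,0,0],0],
    [[0,0,0],0],
  ],
  hand=255,
  squeeze=12,
)

```text
time: 17.68
tool_pos: [0.6282, 0.2237, 0.0132]
tool_rot: [3.142, 0.0, 3.141]
contact_force: [0.4, 0.0, 0.5]
opening: 0.0319
grip_force: 12.0
```

Gripped at 32 mm. Lifting and carrying to above the dish.

Request:
step_arm(
  motion=[
    [[0,0,-0.4],0],
    [[0,0,-1.1],0],
    [[0.2,-0.45,-1.4],0],
    [[0.6,-1.37,-1.4],0],
    [[1.0,-2.28,-1.4],0],
    [[1.4,-3.2,-1.4],0],
    [[1.8,-4.1,-1.4],0],
    [[2.15,-4.9,-1.4],0],
    [[2.38,-5.43,-1.4],0],
    [[2.45,-5.59,-1.4],0],
  ],
)

```text
time: 18.92
tool_pos: [0.4805, -0.1132, 0.0974]
tool_rot: [-3.142, 0.0, 3.139]
contact_force: [0.3, -1.0, -0.7]
opening: 0.0316
grip_force: 12.0
```

Run:
```python
from h import *
s,w,h,sa,v=wrist();print(s["tool_pos"].round(4),s["opening"],s["grip_force"])
zt=s["tool_pos"][2]+.0468
find("candle",w,(h>=20)&(sa<110)&(v>150),(*s["tool_pos"][:2],zt),zt,s,50)
cv2.imwrite("pics/w10.png",w["pixels"][60:340,120:520][:,:,::-1])
```

```text
[ 0.4806 -0.1132  0.0974] 0.03145856590529507 11.97110339999199
candle (295, 277, 61, 18) (0.4866, -0.1133, 0.0286)
```

View pics/w10.png

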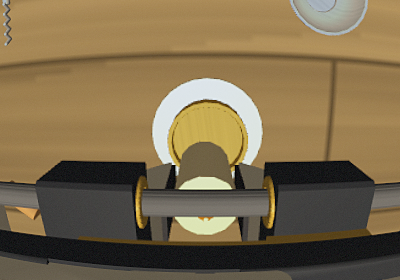

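The candle (crop (205,200)) is held upright above the dish (207,135). Lowering with a 2 mm correction.

Request:
step_arm(
  motion=[
    [[-0.01,0.03,0.3],0],
    [[-0.01,0.03,0.6],0],
    [[-0.01,0.03,0.85],0],
    [[-0.01,0.03,1.0],0],
    [[-0.01,0.03,1.06],0],
    [[-0.01,0.03,1.09],0],
    [[-0.01,0.03,1.1],0],
    [[-0.01,0.03,1.1],0],
  ],
)

```text
time: 20.02
tool_pos: [0.4819, -0.1099, 0.0315]
tool_rot: [-3.141, 0.001, 3.141]
contact_force: [-0.3, -0.3, 0.5]
opening: 0.0318
grip_force: 12.0
```

Request:
step_arm(
  motion=[
    [[0,0,0],0],
    [[0,0,0],0],
    [[0,0,0],0],
    [[0,0,0],0],
    [[0,0,0],0],
    [[0,0,0],0],
  ],
  hand=60,
)

```text
time: 20.78
tool_pos: [0.4817, -0.1098, 0.0312]
tool_rot: [3.142, 0.0, 3.141]
contact_force: [-0.1, 0.5, 0.5]
opening: 0.0702
grip_force: 0.0
```

Request:
step_arm(
  motion=[
    [[0,0,-0.3],0],
    [[0,0,-1.0],0],
    [[0,0,-1.9],0],
    [[0,0,-2.3],0],
    [[0.5,0,-2.3],0],
    [[0.5,0,-2.3],0],
    [[0.5,0,-2.3],0],
  ],
  hand=0,
)

```text
time: 21.65
tool_pos: [0.4522, -0.1099, 0.1693]
tool_rot: [-3.141, 0.001, 3.141]
contact_force: [0.2, 0.2, -1.1]
opening: 0.092
grip_force: 0.0
```

Run:
```python
from h import *
s,w,h,sa,v=wrist();print(s["tool_pos"].round(4),s["opening"])
find("candle",w,(h>=20)&(sa<100)&(v>170),(.481,-.111,.078),.078,s,30)
b=find("dish",w,(h>=20),(.481,-.111,.028),.028,s,60)
find("coaster+dish",w,((sa<60)&(v>120))|(h>=20),(.481,-.111,.006),.006,s,80)
```

```text
[ 0.4523 -0.1099  0.1691] 0.09181870249979943
candle (293, 209, 61, 34) (0.4814, -0.1118, 0.0551)
dish (281, 158, 87, 86) (0.474, -0.1113, 0.0947)
coaster+dish (281, 158, 87, 86) (0.4802, -0.1114, 0.1012)
```

Request:
step_arm(
  motion=[
    [[0,0.9,0],0],
    [[0,1.9,0],0],
    [[0,2.9,0],0],
    [[0,3.9,0],0],
    [[0,4.9,0],0],
    [[0,5.9,0],0],
    [[0,6.8,0],0],
    [[0,7.5,0],0],
    [[0,7.8,0],0],
    [[0,7.8,0],0],
  ],
)

```text
time: 23.0
tool_pos: [0.4517, 0.3586, 0.1686]
tool_rot: [-3.141, -0.001, -3.14]
contact_force: [1.2, -0.5, 0.0]
opening: 0.0914
grip_force: 0.0
```

Run:
```python
from h import *
s,w,h,sa,v=wrist();print(s["tool_pos"].round(4),s["opening"])
m=(sa>185)&(h>8)&(h<26)
for near in [(.478,.360,.095)]:
    print(pix(w,near,s))
    b=blob(m,pix(w,near,s),60);print(cv2.boundingRect(b),cv2.contourArea(b))
    for z in (0,.095): print(z,circ(w,b,z,s))
x,y=pix(w,(.478,.360,.095),s).astype(int)
print("row",[tuple((h[y,i],sa[y,i],v[y,i])) for i in range(x-60,x+60,6)])
print("col",[tuple((h[i,x],sa[i,x],v[i,x])) for i in range(y-70,min(y+70,400),6)])
np.save("w11.npy",w["pixels"])
```

```text
[0.4518 0.3576 0.1687] 0.09155333658693476
[327.96301952 228.60033513]
(306, 181, 59, 69) 3130.5
0 (0.5016, 0.3687, 0.0924)
0.095 (0.4691, 0.3657, 0.0669)
row [(np.int64(18), np.int64(125), np.int64(147)), (np.int64(18), np.int64(127), np.int64(147)), (np.int64(18), np.int64(130), np.int64(147)), (np.int64(18), np.int64(126), np.int64(148)), (np.int64(18), np.int64(128), np.int64(145)), (np.int64(17), np.int64(125), np.int64(145)), (np.int64(17), np.int64(121), np.int64(146)), (np.int64(18), np.int64(216), np.int64(138)), (np.int64(17), np.int64(204), np.int64(111)), (np.int64(17), np.int64(205), np.int64(113)), (np.int64(17), np.int64(195), np.int64(114)), (np.int64(16), np.int64(195), np.int64(115)), (np.int64(17), np.int64(195), np.int64(114)), (np.int64(17), np.int64(209), np.int64(112)), (np.int64(16), np.int64(195), np.int64(114)), (np.int64(17), np.int64(208), np.int64(115)), (np.int64(22), np.int64(241), np.int64(217)), (np.int64(17), np.int64(122), np.int64(142)), (np.int64(18), np.int64(119), np.int64(143)), (np.int64(17), np.int64(128), np.int64(139))]
col [(np.int64(18), 
[... 383 characters left out ...]
np.int64(197)), (np.int64(17), np.int64(124), np.int64(152)), (np.int64(18), np.int64(122), np.int64(151)), (np.int64(17), np.int64(209), np.int64(112)), (np.int64(16), np.int64(197), np.int64(115)), (np.int64(17), np.int64(196), np.int64(116)), (np.int64(18), np.int64(204), np.int64(116)), (np.int64(16), np.int64(197), np.int64(123)), (np.int64(21), np.int64(34), np.int64(74)), (np.int64(13), np.int64(22), np.int64(104)), (np.int64(23), np.int64(25), np.int64(122)), (np.int64(21), np.int64(27), np.int64(122)), (np.int64(18), np.int64(127), np.int64(155)), (np.int64(18), np.int64(121), np.int64(150)), (np.int64(18), np.int64(124), np.int64(154)), (np.int64(18), np.int64(127), np.int64(153))]
```

```bash
cat >> h.py <<'E'
from scipy.optimize import least_squares
def rim(w,m,guess,z,s,d,rad=60):
    """robust circle of diameter-free fit to mask pixels cast on plane z"""
    c=pix(w,guess,s);v,u=np.nonzero(m);k=np.hypot(u-c[0],v-c[1])<rad
    p=np.array([plane(w,a,b,z,s)[:2] for a,b in zip(u[k],v[k])])
    f=least_squares(lambda q:np.hypot(*(p-q[:2]).T)-d/2,guess[:2],loss="soft_l1",f_scale=.001)
    e=np.abs(f.fun);print("rim",f.x.round(4),len(p),"within 2mm:",(np.abs(np.hypot(*(p-f.x).T)-d/2)<.002).mean().round(2));return f.x
E
python3 - <<'E'
from h import *
s,w,h,sa,v=wrist();print(s["tool_pos"].round(4))
m=(h>=18)&(h<28)&(sa>165)&(v>150)
q=rim(w,m,(.478,.362,.095),.095,s,.049)
print(togo(s,q,.058))
c=pix(w,(.478,.362,.095),s).astype(int)
for r in m[c[1]-35:c[1]+40:2,c[0]-45:c[0]+50]: print(''.join('.#'[int(x)] for x in r[::2]))
E
```

```text
[0.4521 0.3568 0.1691]
rim [0.4796 0.3659] 420 within 2mm: 0.99
[-0.46   0.152  1.852]
................................................
................................................
................................................
................................................
.......................###......................
....................###########.................
..................#####......####...............
................###............###..............
...............###................#.............
...............##..................##...........
..............#.....................##..........
.............#......................##..........
............#........................##.........
...........##........................##.........
...........##.........................##........
...........##.........................##........
...........##.........................##........
...........#..........................##........
..........##..........................##........
...........#..........................##........
...........##.........................##........
...........##.........................##........
...........##.........................#.........
...........##........................##.........
............##......................###.........
.............#......................##..........
.............##....................##...........
..............##..................##............
................................................
................................................
................................................
................................................
................................................
................................................
................................................
................................................
................................................
................................................
```

The rim fit is clean: tube at (0.480,0.366), 99 % of rim pixels within 2 mm. Descending and gripping.

Request:
step_arm(
  motion=[
    [[-0.46,0.152,0.1],0],
    [[-0.46,0.152,0.2],0],
    [[-0.46,0.152,0.5],0],
    [[-0.46,0.152,0.9],0],
    [[-0.46,0.152,1.3],0],
    [[-0.46,0.152,1.6],0],
    [[-0.46,0.152,1.8],0],
    [[-0.46,0.152,1.9],0],
    [[-0.46,0.152,1.9],0],
    [[-0.46,0.152,1.9],0],
  ],
)

```text
time: 24.45
tool_pos: [0.4797, 0.3675, 0.056]
tool_rot: [3.141, 0.001, 3.141]
contact_force: [-1.0, 0.2, -0.1]
opening: 0.0916
grip_force: 0.0
```

Request:
step_arm(
  motion=[
    [[0,0,0],0],
    [[0,0,0],0],
    [[0,0,0],0],
    [[0,0,0],0],
    [[0,0,0],0],
    [[0,0,0],0],
  ],
  hand=200,
  squeeze=15,
)

```text
time: 25.2
tool_pos: [0.4794, 0.3673, 0.0552]
tool_rot: [3.142, -0.0, 3.141]
contact_force: [0.6, -0.0, 0.2]
opening: 0.0503
grip_force: 15.0
```

Request:
step_arm(
  motion=[
    [[0,0,-0.2],0],
    [[0,0,-0.6],0],
    [[0,0,-1.1],0],
    [[0,0,-1.5],0],
    [[0,-0.3,-1.7],0],
    [[0,-0.8,-1.7],0],
    [[0,-1.5,-1.7],0],
    [[0,-2.2,-1.7],0],
    [[0,-2.9,-1.7],0],
    [[0,-3.4,-1.7],0],
  ],
)

```text
time: 26.45
tool_pos: [0.4784, 0.1606, 0.1571]
tool_rot: [-3.141, -0.001, 3.14]
contact_force: [0.5, -0.1, 0.2]
opening: 0.0504
grip_force: 15.0
```

Request:
step_arm(
  motion=[
    [[0,-0.6,0],0],
    [[0,-1.2,0],0],
    [[0,-1.8,0],0],
    [[0,-2.4,0],0],
    [[0,-2.8,0],0],
    [[0,-3.0,0],0],
    [[0,-3.0,0],0],
    [[0,-3.0,0],0],
  ],
)

```text
time: 27.45
tool_pos: [0.4791, -0.016, 0.1572]
tool_rot: [3.141, -0.0, -3.141]
contact_force: [0.7, 0.4, -1.0]
opening: 0.0505
grip_force: 15.0
```

Run:
```python
from h import *
s,w,h,sa,v=wrist();print(s["tool_pos"].round(4),s["opening"],s["grip_force"],s["contact_force"].round(1))
c=pix(w,(.4815,-.111,.078),s).astype(int);print(c)
iv=(h>=22)&(h<50)&(sa>25)&(sa<115)&(v>165)
find("candle",w,iv,(.4815,-.111,.078),.078,s,40)
br=(h>=19)&(h<30)&(sa>115)
for r in range(c[1]-56,c[1]+50,3): print(''.join('W' if iv[r,k] else '#' if br[r,k] else 'o' if sa[r,k]<25 and v[r,k]>120 else '.' for k in range(c[0]-50,c[0]+90,2)))
np.save("w12.npy",w["pixels"])
```

```text
[ 0.4792 -0.0159  0.1572] 0.050815288465889494 14.972007174892497 [-0.4  0.3 -1.2]
[218 199]
candle (203, 183, 33, 37) (0.4826, -0.1107, 0.0342)
.##......#...............oooooooooooooooooooooo.##......#......#....#.
...........#..##.#.##.#oooooooooooooooooooooooooo.#.....#.#...#...#..#
#.###...#...#######..oooooooooooooooooooooooooooooo.##.#....#....#.#..
####.##.....##.#....oooooooooooooooooooooooooooooooo.....##..#.###..#.
#.####.#.#######.##oooooooooooo..##.#.#.ooooooooooooo.##.###...#..#...
#.###...####..##.#oooooooooW###########.##.oooooooooooo.######...#....
..#.##..######..#Wooooooo####################oooooooooo.###.########.#
.#.#.#........#..oooooo####################..#.ooooooooo.#.##..#..##..
.#####......#.#.oooooo#######################.#.ooooooooo..##.#.#.#..#
#...#.#....#.##.ooooW#########################.##oooooooo.#....##..#.#
...#######..##..oooo##.#########.....############ooooooooW..#..#.#..#.
..###.#....###.WoooW#.#######..........##########.oooooooo........#...
.######...##....ooo########..............#########.ooooooo.....#...#..
##..##...#......ooo#####........
[... 900 characters left out ...]
.....................ooooooooooooooW#...#...#####......#####.
......................................W.....#...........#.....####....
........................................##.................#####......
....................................##....................###.........
...................................#.....................###..........
..............................###..#....................###...........
.............................#####.....................###............
.............................######...................####............
............................########..................###.............
............................####......................##..............
```

Candle top at (0.482,-0.111), still on the dish's centre. Moving the tube over it.

Request:
step_arm(
  motion=[
    [[-0.033,-0.3,0],0],
    [[-0.033,-0.8,0],0],
    [[-0.033,-1.3,0],0],
    [[-0.033,-1.5,0],0],
    [[-0.033,-1.59,0],0],
    [[-0.033,-1.59,0],0],
    [[-0.033,-1.59,0],0],
    [[-0.033,-1.59,0],0],
  ],
)

```text
time: 28.55
tool_pos: [0.4813, -0.1115, 0.1573]
tool_rot: [3.141, 0.0, -3.141]
contact_force: [-0.0, -0.1, -2.2]
opening: 0.0509
grip_force: 15.0
```

Run:
```python
from h import *
s,w,h,sa,v=wrist();print(s["tool_pos"].round(4),s["opening"])
rim(w,(h>=18)&(h<28)&(sa>165)&(v>150),(*s["tool_pos"][:2],s["tool_pos"][2]+.04),s["tool_pos"][2]+.04,s,.049,90)
```

```text
[ 0.4813 -0.1115  0.1573] 0.050607216377402044
rim [ 0.481  -0.1117] 1085 within 2mm: 0.92
```

Tube rim at (0.481,-0.1117), on the dish's centre. Lowering slowly.

Request:
step_arm(
  motion=[
    [[0,0,0.15],0],
    [[0,0,0.35],0],
    [[0,0,0.55],0],
    [[0,0,0.75],0],
    [[0,0,0.9],0],
    [[0,0,1.0],0],
    [[0,0,1.1],0],
    [[0,0,1.15],0],
    [[0,0,1.2],0],
    [[0,0,1.2],0],
  ],
)

```text
time: 29.9
tool_pos: [0.4813, -0.1121, 0.0852]
tool_rot: [3.141, -0.0, 3.141]
contact_force: [0.5, 0.5, -0.8]
opening: 0.0504
grip_force: 15.0
```

Request:
step_arm(
  motion=[
    [[0,0,0.05],0],
    [[0,0,0.1],0],
    [[0,0,0.14],0],
    [[0,0,0.17],0],
    [[0,0,0.19],0],
    [[0,0,0.2],0],
    [[0,0,0.2],0],
    [[0,0,0.2],0],
  ],
)

```text
time: 30.9
tool_pos: [0.4813, -0.1121, 0.0733]
tool_rot: [3.142, 0.0, 3.141]
contact_force: [0.1, 0.2, -0.1]
opening: 0.0507
grip_force: 15.0
```

Request:
step_arm(
  motion=[
    [[0,0,0.01],0],
    [[0,0,0.015],0],
    [[0,0,0.015],0],
  ],
)

```text
time: 31.28
tool_pos: [0.4817, -0.1122, 0.0731]
tool_rot: [-3.141, 0.001, 3.141]
contact_force: [-1.0, -0.1, 5.4]
opening: 0.0506
grip_force: 15.0
```

Request:
step_arm(
  motion=[
    [[0,0,0],0],
    [[0,0,0],0],
    [[0,0,0],0],
    [[0,0,0],0],
    [[0,0,0],0],
    [[0,0,0],0],
  ],
  hand=0,
)

```text
time: 32.02
tool_pos: [0.4813, -0.1121, 0.0723]
tool_rot: [3.141, -0.0, 3.141]
contact_force: [0.2, -0.5, -0.1]
opening: 0.0916
grip_force: 0.0
```

Request:
step_arm(
  motion=[
    [[0,0,-0.3],0],
    [[0,0,-0.8],0],
    [[0,0,-1.6],0],
    [[0,0,-2.0],0],
    [[0.5,0,-2.0],0],
    [[0.5,0,-2.0],0],
    [[0.5,0,-2.0],0],
  ],
)

```text
time: 32.9
tool_pos: [0.4517, -0.1122, 0.1924]
tool_rot: [-3.142, 0.001, 3.141]
contact_force: [-0.3, -0.5, 0.5]
opening: 0.0915
grip_force: 0.0
```

Run:
```python
from h import *
s,w,h,sa,v=wrist();print(s["tool_pos"].round(4),s["opening"])
m=(h>=18)&(h<28)&(sa>165)&(v>150)
for z in(.111,.113,.117):rim(w,m,(.481,-.112,z),z,s,.049,70)
np.save("w13.npy",w["pixels"])
c=pix(w,(.481,-.112,.113),s).astype(int);print(c)
cv2.imwrite("pics/w13.png",w["pixels"][60:340,120:520][:,:,::-1])
for r in range(c[1]-80,c[1]+40,3): print(''.join('W' if 22<=h[r,k]<50 and 25<sa[r,k]<115 and v[r,k]>165 else '#' if m[r,k] else 'o' if sa[r,k]<25 and v[r,k]>120 else '.' for k in range(c[0]-60,c[0]+60,2)))
```

```text
[ 0.4518 -0.1122  0.1922] 0.0917267328988471
rim [ 0.4809 -0.1133] 484 within 2mm: 0.61
rim [ 0.4801 -0.1133] 484 within 2mm: 0.6
rim [ 0.4786 -0.1133] 484 within 2mm: 0.55
[325 229]
............................................................
............................................................
............................................................
........................Wooooooooooo........................
.....................ooooooooooooooooooo....................
..................Woooooooooooooooooooooooo.................
.................oooooooooooooooooooooooooooo...............
...............ooooooooooooooooooooooooooooooo..............
..............oooooooooooooo......oooooooooooooW............
.............oooooooooo.....#.....#...oooooooooo............
............oooooooooo.#..............#.ooooooooo...........
............oooooooo.#............#.......oooooooo..........
...........oooooooo........................ooooooo..........
...........ooooooo....................#.....ooooooo.........
...........ooooooo.##......................#ooooooo.........
..
[... 822 characters left out ...]
............#................
................##........................##................
................##........................#.................
.................##......................##.................
..................##....................#...................
....................##................##....................
............................................................
............................................................
............................................................
............................................................
............................................................
........o...................................................
```

The tube took 5 N on the dish floor, was released and stands around the candle. Now the cap.

Request:
step_arm(
  motion=[
    [[-0.5,-0.5,0],0],
    [[-1.1,-1.1,0],0],
    [[-1.7,-1.7,0],0],
    [[-1.92,-1.93,0.5],0],
    [[-1.92,-1.93,0.8],0],
    [[-1.92,-1.93,0.8],0],
    [[-1.92,-1.93,0.8],0],
  ],
)

```text
time: 33.88
tool_pos: [0.567, -0.2279, 0.1449]
tool_rot: [-3.141, 0.001, -3.141]
contact_force: [-0.9, -0.0, 0.3]
opening: 0.0918
grip_force: 0.0
```

Run:
```python
from h import *
s,w,h,sa,v=wrist();print(s["tool_pos"].round(4),s["opening"])
c=pix(w,(.597,-.2285,.044),s).astype(int);print(c)
br=(h<=15)&(sa>90)
d=((h>85)&(h<135)&(sa>20))
find("knob",w,br,(.597,-.2285,.044),.044,s,22)
find("disc",w,d|br|(v<70),(.597,-.2285,.012),.012,s,52)
for r in range(c[1]-60,c[1]+40,3): print(''.join('K' if br[r,k] else '#' if d[r,k] else 'o' if v[r,k]<70 else '.' for k in range(c[0]-60,c[0]+60,2)))
```

```text
[ 0.5671 -0.228   0.1454] 0.09173359570281713
[324 221]
knob (310, 203, 24, 31) (0.5936, -0.2306, 0.0305)
disc (296, 186, 53, 52) (0.5973, -0.2318, 0.0575)
............................................................
............................................................
............................................................
K...........................................................
..K.........................................................
............................................................
K...........................................................
............................................................
............................................................
.......................o###########o........................
.....................#################......................
....................#####ooo#####oo####.....................
..................###############oo######...................
..................#######################...................
.................##oo######oKKK###########..................
.................###o####oKKK
[... 429 characters left out ...]
KKKK#####....................
....................####oKKKKKKKKK#####.....................
......................#####.KK..####........................
..........................#######...........................
............................................................
............................................................
............................................................
............................................................
...........o..oooooooooooooooooooooooooooooooooo..o.........
............................................................
............................................................
............................................................
```

Knob at crop row ~58, disc centre (0.597,-0.231) with diameter 57.5 mm (58 expected). Part-closing, then descending on the knob.

Request:
step_arm(
  motion=[
    [[-0.5,-0.05,0.1],0],
    [[-0.5,-0.05,0.3],0],
    [[-0.5,-0.05,0.6],0],
    [[-0.5,-0.05,1.0],0],
    [[-0.5,-0.05,1.4],0],
    [[-0.5,-0.05,1.8],0],
    [[-0.5,-0.05,2.1],0],
    [[-0.5,-0.05,2.28],0],
    [[-0.5,-0.05,2.33],0],
    [[-0.5,-0.05,2.33],0],
  ],
  hand=120,
)

```text
time: 35.22
tool_pos: [0.5968, -0.231, 0.005]
tool_rot: [-3.141, 0.001, 3.141]
contact_force: [0.1, -0.8, 1.0]
opening: 0.0488
grip_force: 0.0
```

Request:
step_arm(
  motion=[
    [[0,0,0],0],
    [[0,0,0],0],
    [[0,0,0],0],
    [[0,0,0],0],
    [[0,0,0],0],
  ],
  hand=255,
  squeeze=20,
)

```text
time: 35.85
tool_pos: [0.5966, -0.2309, 0.0048]
tool_rot: [-3.142, 0.0, 3.141]
contact_force: [-0.8, 0.6, 2.3]
opening: 0.0237
grip_force: 20.0
```

Request:
step_arm(
  motion=[
    [[0,0,-0.4],0],
    [[0,0,-1.2],0],
    [[0,0,-2.0],0],
    [[0,0,-2.5],0],
    [[0.4,0.4,-2.5],0],
    [[1.0,1.02,-2.5],0],
    [[1.6,1.65,-2.5],0],
    [[1.85,1.9,-2.5],0],
    [[1.925,1.977,-2.5],0],
    [[1.925,1.977,-2.5],0],
  ],
)

```text
time: 37.1
tool_pos: [0.4814, -0.1126, 0.1546]
tool_rot: [-3.141, 0.001, 3.141]
contact_force: [0.7, -1.2, -0.4]
opening: 0.0235
grip_force: 20.0
```

Run:
```python
from h import *
s,w,h,sa,v=wrist();t=s["tool_pos"];print(t.round(4),s["opening"],s["grip_force"])
z=t[2]-.0048
br=(h<=15)&(sa>90);d=((h>85)&(h<135)&(sa>20))
c=pix(w,(t[0],t[1],z+.012),s).astype(int);print(c)
m=(h>=18)&(h<28)&(sa>165)&(v>150)
for r in range(c[1]-70,c[1]+40,3): print(''.join('K' if br[r,k] else 'D' if d[r,k] else '#' if m[r,k] else 'o' if sa[r,k]<25 and v[r,k]>120 else '.' for k in range(c[0]-70,c[0]+70,2)))
find("disc",w,d|br,(t[0],t[1],z+.012),z+.012,s,70)
```

```text
[ 0.4817 -0.1129  0.1545] 0.02325196476895331 19.999926388263702
[325 235]
..............ooooooooo#...................#......oooooooo............
..............oooooooo..........................#..oooooooo...........
..............ooooooo..##...........................ooooooo...........
.............oooooooo..............................#ooooooo...........
.............ooooooo............#######.K...........ooooooo...........
.............ooooooo##.....#######.....####.......#..oooooo...........
.............ooooooo.....####.............####K.#.#..oooooo...........
..............oooooo....###.................###...#..oooooo...........
..............oooooo#.###.....................####...ooooo............
..............oooooo.##.....DDDDDDDDDDDDDD......##...ooooo............
...............ooooo.#...DDDDDDDDDDDDDDDDDDDDD...###ooooo.............
................ooo..DDDDDDDDDDDDDDDDDDDDDDDDDDDD.#.ooooo.............
................ooo.DDDDDDDDDDDDDDDDDDDDDDDDDDDDDDD.oooo..............
..................DDDDDDDDD....DDDDDDDDDDD...DDDDDDDDoo...............
.................DDDDDDDDDD....
[... 952 characters left out ...]
#.D.......
.......D.#..D.............K.KKKKKKKKKKKKKKKK.............DD..#DD......
.........#..................................................##.D......
.......D.#..................................................##........
.......D.#...................................................#........
.......D##..................................................##........
.......D##............................................................
...........oo........o..o..o..........................................
.......D...oo.......o............o.......o................o.#.........
........##...................................ooo........o.o.#.........
disc (256, 190, 139, 86) (0.4852, -0.1131, 0.0836)
```

Cap disc and tube rim are lined up to about 1 mm sideways. Lowering.

Request:
step_arm(
  motion=[
    [[0,0,0.2],0],
    [[0,0,0.4],0],
    [[0,0,0.52],0],
    [[0,0,0.6],0],
    [[0,0,0.64],0],
    [[0,0,0.67],0],
    [[0,0,0.69],0],
    [[0,0,0.7],0],
    [[0,0,0.7],0],
  ],
)

```text
time: 38.33
tool_pos: [0.481, -0.1123, 0.1126]
tool_rot: [-3.142, 0.0, 3.141]
contact_force: [0.2, 0.2, -0.4]
opening: 0.0234
grip_force: 20.0
```

Request:
step_arm(
  motion=[
    [[0,0,0.01],0],
    [[0,0,0.02],0],
    [[0,0,0.02],0],
  ],
)

```text
time: 38.7
tool_pos: [0.4812, -0.1123, 0.1118]
tool_rot: [-3.141, 0.001, 3.141]
contact_force: [-1.2, -0.2, 4.6]
opening: 0.0233
grip_force: 20.0
```

Contact at exactly the expected height (z 0.112). Releasing and rising.

Request:
step_arm(
  motion=[
    [[0,0,0],0],
    [[0,0,0],0],
    [[0,0,0],0],
    [[0,0,0],0],
  ],
  hand=120,
)

```text
time: 39.2
tool_pos: [0.4809, -0.1123, 0.1112]
tool_rot: [3.141, -0.0, 3.141]
contact_force: [0.2, 0.5, -0.1]
opening: 0.0484
grip_force: 0.0
```

Request:
step_arm(
  motion=[
    [[0,0,-0.3],0],
    [[0,0,-0.9],0],
    [[0,0,-1.6],0],
    [[0.6,0,-1.8],0],
    [[0.6,0,-1.8],0],
    [[0.6,0,-1.8],0],
  ],
)

```text
time: 39.95
tool_pos: [0.4453, -0.1123, 0.2192]
tool_rot: [3.142, 0.0, 3.141]
contact_force: [0.3, 0.0, -0.6]
opening: 0.049
grip_force: 0.0
```

Run:
```python
from h import *
s,w,h,sa,v=wrist();t=s["tool_pos"];print(t.round(4),s["opening"],s["contact_force"].round(1))
br=(h<=15)&(sa>90);d=((h>85)&(h<135)&(sa>20))
find("knob",w,br,(.481,-.112,.151),.151,s,30)
find("disc",w,d|br,(.481,-.112,.119),.119,s,60)
c=robot.read_camera("side");cv2.imwrite("pics/fin.png",cv2.resize(c["pixels"][100:260,260:440],None,fx=3,fy=3)[:,:,::-1])
```

```text
[ 0.4453 -0.1123  0.2189] 0.04828493162817929 [ 0.9 -0.  -0. ]
knob (312, 220, 26, 30) (0.4763, -0.1128, 0.0299)
disc (295, 199, 59, 52) (0.4812, -0.1123, 0.0583)
```

View pics/fin.png

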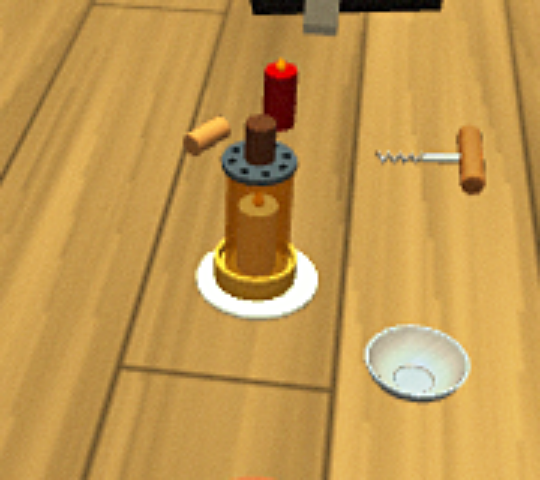

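The lantern stands complete and upright on the white coaster (crop (257,215)), with the cap disc level on the rim (258,160) and the red candle untouched (281,95).

```bash
python3 -c "
from cell import robot
print(robot.hand_in())"
```

```text
the job is handed in; nothing more can be done
None
```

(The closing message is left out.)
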